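# Contact thermometer on the budare

### The arm

A 6-joint arm with a two-finger parallel gripper is mounted at the origin on the work surface. World frame = base frame: x ahead of the robot, y to its left, z up, the work surface at z = 0. Lengths are in m, angles in degrees, forces in N, time in s.
With the tool pointing down it reaches from about 0.35 to 0.975 m from the base axis. Payload 7.1 kg.
Tool frame: the origin (TCP) lies between the finger pads; the fingertips stand 22 mm ahead of it and the grasp point (between the pads) lies 3 mm ahead of it; z points along the fingers, y is the line along which they close (so a half turn about z gives the same grasp; the last joint's range is limited). The gripper opens to 88 mm and grips with 3 to 60 N. Pads are 20 mm wide; open, the fingers measure 115 mm over their backs; the gripper's body (75 mm by 178 mm) begins 61 mm behind the grasp point.
Start: joints at [-77.063, 24.242, 93.386, -0, 62.372, -1.089], TCP at [0.151, -0.606, 0.245] pointing down, gripper open.
Joint ranges: [-172.04, 172.04], [-51.8, 120.97], [4.93, 147.93], [-75.15, 255.16], [6.16, 154.13], [-145.62, 145.62]. Speed limits (degrees/s): [136.94, 136.94, 172.46, 180, 180, 180].

### API

Orientations are given as a 3x3 rotation matrix whose columns are the frame's x, y, z axes.
In Python, from cell import r, eyes, finish_job, finder gives the robot as it stands. The module is installed in compiled form; this text tells all that it offers.
- The arm moves only by the tool step_arm, never from a script. Its argument "motion" is a list that holds one entry, the list of rows, each a list of 7 numbers: the shift along the world's x, y, z in m, then the turn, a rotation vector about the world's x, y, z in rad, then the finger opening in m, from 0 to 0.0878. A call has 1 to 8 rows; each row shifts and turns the commanded pose from where the row before left it; what a row does not reach is not made up. A row lasts 1/8 s, in which the tool goes at most 62.5 mm and 10.7 degrees, less where a joint would pass 70% of its speed; a pose out of reach is approached as far as the arm can. A call is refused whole if a number of a shift passes 0.0625 or a number of a turn 0.188, either way. A call with a gripper value outside its range is refused whole. The fingers move at their own pace and stop on an object; "newtons" is the grip in N (left out, the last holds). Time passes only in rows, so rows that do not move let the fingers close. It gives the time, the measured TCP pose, the force, the opening and the grip force at its end, in the units of the state.
- r.get_obs(): the state, without advancing time (a new reading comes with each control period).
- eyes.camera(name): name is "scene" or "top"; returns a dict with "pixels" (420x560x3 uint8, red, green, blue), "depth" (420x560 float32, m along the optical axis (not along the pixel's ray), 0 where there is no reading), "camera_matrix" (3x3 intrinsics, pixels), "position" and "orientation" of the camera in the world. Camera axes: x right, y down, z forward; pixel columns grow to the right and rows downward; lengths in m; the calibration is good to about 2 mm. A picture is of the moment at which its call begins.
- finish_job(): hands the job in; it is judged then, once.
Trained networks look in the newest picture that a camera, given by its name, has taken for a name from the list of things; names that differ only in an ending like _2 or _b are one class to them, and where a whole thing is asked for, a point or a joint stands for the part that bears it (a point fixed in the world has none). Each returns a list of dicts, best first, with "p" (0 to 1); they miss things now and then, are a little off and sometimes report something else, mostly with a low value. They report only what shows in the picture. A call takes as long as a camera call.
- finder.recognise(camera, name): "at" ([x, y, z] in m, in world coordinates, good to about 4 mm: the middle of the surface that is visible of it).
- finder.mark_of(camera, name): "at" ([x, y, z] in m, in world coordinates, good to about 4 mm: a listed point, or the origin of a listed thing).
The state is a dict: "time": time; "qpos": joint angles; "qd": joint speeds; "tau": joint torques, N m; "position": TCP position; "tool_rot": TCP orientation; "wrist_force": force on the tool from outside, world axes, zero at the start; "moment": the same for the moment, N m; "gripper_width": finger opening in m; "grasp_force": force on a finger pad.
Only numpy, scipy, OpenCV 4.12 (cv2) and the standard library are available. Lean on these libraries where they do the work, as an engineer would, in place of code of your own. Each camera call takes 0.05 s, during which the arm holds its last target. There are 200 camera calls.

### The job

Draw the contact thermometer out of its stand and take a surface reading on the budare: set the sensing foot flat on the iron inside the small ring in the middle of the cooking face, with the thermometer straight upright, and press it down lightly so that the sprung foot goes in about half way, without jabbing it. Keep it so: the program finishes while still gripping the thermometer and holding it pressed there. Leave the budare, the arepas lying on it and everything else on the counter where they are.

Things in the scene. Friction and masses are not known exactly. Their poses are not given: they have to be found in the camera images.
- thermometer: contact thermometer, 215 mm long, 0.1 to 0.2 kg: black plastic handle 34 mm wide (along y) and 22 mm thick (along x) at z = 95 to 215 mm, screen on the -x face; below it a thin steel stem with the sensing foot at its end. Origin: centre of the foot's face when fully out; z runs up the axis. At the start its top leans 0.35 rad towards the stand's +x, its y parallel to the stand's y.
- grip (a point): point on the thermometer's axis, 182 mm up from the foot's face and 33 mm below the top end: a good place to grip across the 34 mm width (in the stand the handle is free of walls above z = 145 mm of the thermometer). Axes as the thermometer's.
- foot_face (a point): centre of the flat face of the sensing foot, a steel disc 16 mm in diameter and 4 mm thick at the thermometer's bottom end; it moves with the foot. z points up the thermometer.
- foot (a joint): how far the sprung foot is pushed into the stem, in metres: 0 fully out, 0.008 fully in (solid stop). The spring pushes back with 0.6 N at 0 and 0.6 N more for each mm (3 N at half way).
- stand: fixed thermometer stand: dark steel base 120 x 90 x 16 mm with a steel channel, 48 mm wide, leaning back 0.35 rad, open in front (-x) and on top. The handle's lower end rests on a split ledge between its walls (3 mm free each side). Pull it out upwards along its own axis: after 145 mm the foot is clear of the channel. Origin: centre of the base's underside, z up.
- budare: round black cast-iron griddle, 280 mm in diameter, rim 6 mm above its flat level cooking face, two loop ears reaching 169 mm from the centre along its x; 3.2 kg, loose on a white 250 mm square electric hot plate. Origin: centre of its underside, 70 mm above the counter; z up. Cooking face 9 mm above the origin (79 mm above the counter).
- ring (a point): centre of the ring marked on the cooking face, at the middle of the budare and on its surface. The ring is a thin bare-iron line, 48 mm across outside and 41 mm inside, flush for practical purposes.
- arepa_a: arepa, 73 mm in diameter and 16 mm thick, lying on the budare to one side of the ring; its edge stays at least 34 mm from the ring's centre. Origin: centre of its underside.
- arepa_b: second arepa, as the first, on the other side of the ring. Origin: centre of its underside.
- sugar_jar: closed steel sugar jar, 96 mm in diameter and 124 mm tall, hinged lid with spring clip. Origin: centre of its underside. It may stand to the left or right of the hot plate, the thermometer stand on the other side.
- mug: white ceramic mug, 82 mm in diameter and 95 mm tall, with a handle. Origin: centre of its underside.
- funnel: orange plastic funnel, 112 mm across and 110 mm tall, standing on its wide mouth with the spout up. Origin: centre of the spout's end, on top, with z pointing down.
- rolling_pin: wooden rolling pin, 48 mm thick, 372 mm long, lying along its y at the far side of the counter. Origin: middle of its length, on its underside.
- turner: steel spatula with a wooden handle, 280 mm long, lying flat at the right of the counter along its x, handle to -x. Origin: on its underside, within its length.

How it is judged (in metres and radians):
On the way:
1. the thermometer is drawn out of its stand in the gripper and lifted above the budare's rim (contact force between the fingers and thermometer above 1 N and contact force between thermometer and stand below 0.05 N and height (world z) of foot_face above 0.087 m), for 0.1 s.
At the end, for the whole second after the job is handed in: The thermometer is still gripped and at rest, clear of its stand, its axis within 0.10 rad of upright, its foot on the budare wholly inside the ring (face centre within 12.5 mm of the ring's centre), the foot pushed in by 2 to 6.5 mm of its 8 mm, the force on the budare between 1 and 7 N (horizontal distance between foot_face and ring below 0.0125 m and angle between thermometer's own z axis and vertical below 0.1 rad and value of joint foot between 0.002 and 0.0065 m and contact force between thermometer and budare between 1 and 7 N and contact force between the fingers and thermometer above 1 N and contact force between thermometer and stand below 0.05 N and linear speed of thermometer below 0.02 m/s); the arm keeps its last pose, push and grip.
It fails at once if the thermometer is jabbed at the budare (over 18 N) (contact force between thermometer and budare above 18 N).
It fails at once if the budare is shifted by more than 15 mm (distance of budare from where it was at the start of the episode above 0.015 m).
It fails at once if an arepa is shifted by more than 15 mm (distance of any of arepa_a, arepa_b from where it was at the start of the episode above 0.015 m).
It fails at once if something else on the counter is shifted by more than 20 mm (distance of any of sugar_jar, mug, funnel, rolling_pin, turner from where it was at the start of the episode above 0.02 m).
It also fails if it takes over 45 s, if anything falls off the work surface, if the arm or the gripper's body presses on something with over 40 N, if the wrist force passes 120 N, or if a joint passes its speed limit or range.

## Working session

There is one attempt and no reset: what is moved stays moved. The work goes in short steps, Python scripts to look and compute and a tool call to move; the robot and the scene stay as the last step left them, time stands still between calls to the robot, and variables do not carry over. Pictures are saved under pics/ and viewed, at most 10 in all, crops included, and the job is handed in when it is done.

Besides the shell and the picture viewer there is one more tool, called by a JSON object that holds its "fn" and its "kwargs". step_arm: Moves the arm, as the interface text tells. Its arguments: {"type":"object","properties":{"motion":{"type":"array","items":{"type":"array","items":{"type":"array","items":{"type":"number"}}}},"newtons":{"type":"number"}},"required":["motion"]}

```bash
mkdir -p pics; python3 - <<'E'
from cell import r,eyes,finder
import cv2,numpy as np
for c in("scene","top"):
    d=eyes.camera(c); cv2.imwrite(f"pics/{c}0.png",d["pixels"][:,:,::-1]); np.savez(f"{c}0.npz",**d)
    print(c,np.round(d["position"],3),np.round(d["orientation"],3).tolist(),np.round(d["camera_matrix"],1).tolist())
    for n in("grip","thermometer","stand","ring","budare","arepa_a","foot_face","sugar_jar","mug","funnel"):
        print(n,[(round(x["p"],2),np.round(x["at"],3).tolist()) for x in finder.mark_of(c,n)[:2]])
print(r.get_obs())
E
```

```text
scene [1.212 0.602 0.772] [[-0.78, 0.345, -0.522], [0.626, 0.459, -0.631], [0.022, -0.819, -0.574]] [[384.4, 0.0, 281.7], [0.0, 384.4, 211.8], [0.0, 0.0, 1.0]]
grip [(0.76, [0.512, -0.312, 0.198])]
thermometer []
stand [(0.73, [0.475, -0.302, -0.003])]
ring [(0.71, [0.523, 0.338, 0.0]), (0.58, [0.562, -0.036, 0.079])]
budare [(0.76, [0.561, -0.037, 0.066])]
arepa_a [(0.76, [0.582, 0.048, 0.079]), (0.64, [0.492, -0.084, 0.076])]
foot_face []
sugar_jar [(0.57, [0.524, 0.337, 0.005])]
mug [(0.93, [0.688, -0.315, -0.002])]
funnel [(0.66, [0.673, 0.307, 0.108])]
top [ 0.539 -0.116  1.5  ] [[0.03, -0.997, 0.067], [-0.999, -0.029, 0.013], [-0.011, -0.067, -0.998]] [[512.8, 0.0, 277.3], [0.0, 512.8, 208.0], [0.0, 0.0, 1.0]]
grip [(0.97, [0.505, -0.316, 0.2]), (0.18, [0.577, 0.051, 0.077])]
thermometer [(0.96, [0.446, -0.287, 0.026])]
stand [(0.65, [0.477, -0.298, 0.0])]
ring [(0.93, [0.556, -0.036, 0.082])]
budare [(0.68, [0.555, -0.036, 0.068])]
arepa_a [(0.9, [0.576, 0.05, 0.075]), (0.89, [0.494, -0.08, 0.082])]
foot_face [(0.17, [0.45, -0.287, 0.027])]
sugar_jar [(0.59, [0.52, 0.34, 0.001
[... 203 characters left out ...]
3,
        6.23724451e+01, -1.08813055e+00]), 'qd': array([ 0.06920989,  0.06217948,  0.05247474, -0.05445862,  0.01660995,
       -0.15895816]), 'tau': array([ 1.60003077e-03, -5.44576550e+01, -2.74047339e+01,  6.43780665e-02,
        1.67912728e-02, -1.54989374e-05]), 'position': array([ 0.15147886, -0.60634113,  0.24468835]), 'tool_rot': array([[ 9.70189009e-01,  2.42349514e-01, -2.26224789e-05],
       [ 2.42349514e-01, -9.70189009e-01, -9.44651467e-06],
       [-2.42374386e-05,  3.68235793e-06, -1.00000000e+00]]), 'wrist_force': array([0.40545403, 0.41677449, 1.3194607 ]), 'moment': array([-0.01865876, -0.03363398, -0.0167394 ]), 'grasp_force': 0.0, 'gripper_width': 0.08771997892093288}
```

View pics/scene0.png

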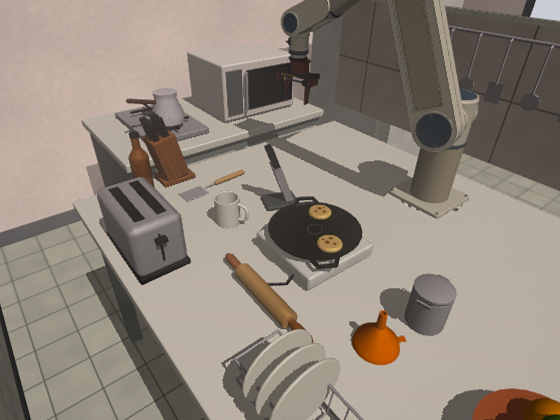

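View pics/top0.png

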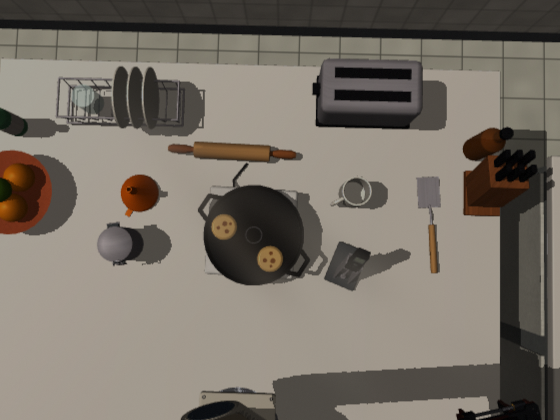

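```bash
cat >h.py <<'E'
import numpy as np
def cloud(d):
    K=d["camera_matrix"];Z=d["depth"];v,u=np.mgrid[:Z.shape[0],:Z.shape[1]]
    P=np.stack([(u-K[0,2])/K[0,0]*Z,(v-K[1,2])/K[1,1]*Z,Z],-1)@np.asarray(d["orientation"]).T+d["position"]
    P[Z<=0]=np.nan
    return P
E
python3 - <<'E'
from h import *
import cv2
for c in("scene","top"):
    d=dict(np.load(c+"0.npz"));P=cloud(d);px=d["pixels"].astype(int)
    m=(abs(P[...,0]-.49)<.13)&(abs(P[...,1]+.31)<.12)
    mm=m&(P[...,2]>.15)
    Q=P[mm];print(c,len(Q),np.median(Q,0),Q.min(0),Q.max(0))
    # base top face
    b=m&(abs(P[...,2]-.016)<.006);B=P[b]
    print("base",len(B),cv2.minAreaRect(B[:,:2].astype(np.float32)))
    for i in np.argwhere(mm)[::max(1,len(Q)//25)]: print(i,np.round(P[tuple(i)],3),px[tuple(i)])
E
```

```text
scene 208 [ 0.51349313 -0.29804509  0.19337623] [ 0.48841289 -0.33147482  0.15016567] [ 0.53228735 -0.27927212  0.23110987]
base 378 ((0.47891220450401306, -0.2991460859775543), (0.09356925636529922, 0.11948412656784058), 69.71791076660156)
[143 269] [ 0.506 -0.326  0.231] [90 84 79]
[145 269] [ 0.513 -0.316  0.229] [54 50 46]
[146 270] [ 0.515 -0.309  0.229] [52 49 46]
[147 270] [ 0.52  -0.302  0.229] [53 50 47]
[148 270] [ 0.522 -0.299  0.228] [58 55 53]
[149 270] [ 0.52  -0.302  0.223] [58 54 50]
[150 271] [ 0.519 -0.298  0.22 ] [56 54 50]
[151 272] [ 0.515 -0.298  0.215] [53 50 46]
[152 272] [ 0.515 -0.298  0.212] [56 52 48]
[153 272] [ 0.514 -0.3    0.207] [58 53 49]
[154 272] [ 0.516 -0.297  0.205] [56 53 49]
[155 272] [ 0.515 -0.297  0.201] [57 54 50]
[156 272] [ 0.515 -0.298  0.197] [57 54 49]
[157 273] [ 0.51  -0.298  0.192] [56 53 49]
[158 273] [ 0.514 -0.293  0.192] [57 54 50]
[159 273] [ 0.513 -0.294  0.187] [56 53 50]
[160 274] [ 0.511 -0.292  0.184] [57 54 49]
[161 274] [ 0.508 -0.296  0.178] [57 54 50]
[162 273] [ 0.514 -0.294  0.177] [58 54 50]
[163 272] [ 0.514 -0.29
[... 973 characters left out ...]
6 353] [ 0.51  -0.292  0.203] [48 45 41]
[256 366] [ 0.512 -0.321  0.229] [37 35 32]
[257 358] [ 0.508 -0.303  0.218] [58 56 51]
[258 350] [ 0.504 -0.29   0.161] [53 49 45]
[258 363] [ 0.506 -0.314  0.224] [43 41 38]
[259 355] [ 0.503 -0.298  0.196] [76 74 65]
[260 347] [ 0.498 -0.283  0.158] [87 82 79]
[260 361] [ 0.501 -0.312  0.21 ] [78 78 67]
[261 353] [ 0.497 -0.296  0.178] [59 56 52]
[262 345] [ 0.493 -0.278  0.155] [89 83 80]
[262 359] [ 0.495 -0.309  0.19 ] [71 70 62]
[263 354] [ 0.491 -0.3    0.168] [63 60 56]
[264 352] [ 0.489 -0.296  0.163] [58 55 51]
[265 352] [ 0.486 -0.297  0.156] [59 56 51]
[266 355] [ 0.483 -0.305  0.151] [61 58 53]
[268 361] [ 0.479 -0.32   0.156] [88 83 80]
```

The scene view shows the stand at about (275,195) with the handle leaning away from the camera-top, and the budare ring at (315,229). The top view shows the stand at (347,265), the ring at (253,235), and arepas at (223,227) and (270,259). I'll fit the handle box to the depth points.

```bash
python3 - <<'E'
from h import *
import cv2
from scipy.optimize import least_squares
from scipy.spatial.transform import Rotation as R
QS={}
for c in("scene","top"):
    d=dict(np.load(c+"0.npz"));P=cloud(d)
    m=(abs(P[...,0]-.49)<.13)&(abs(P[...,1]+.31)<.12)&(P[...,2]>.17)
    QS[c]=P[m]
    # ring: circle fit of the bright pixels around the budare centre
def rot(yaw,t=.35): return R.from_euler('ZY',[yaw,t]).as_matrix()
def res(p,Q):
    L=(Q-p[:3])@rot(p[3])   # p = grip point
    h=np.array([.011,.017,.2]);q=np.abs(L)-h
    q[:,2]=L[:,2]-.033
    q[:,2]=np.maximum(q[:,2],-.06)
    o=np.linalg.norm(np.maximum(q,0),axis=1);i=np.minimum(q.max(1),0)
    return o+i
for n,Q in list(QS.items())+[("both",np.vstack(list(QS.values())))]:
    s=least_squares(res,[.507,-.313,.199,-.37],args=(Q,),loss="soft_l1",f_scale=.0015)
    p=s.x;A=rot(p[3]);print(n,len(Q),np.round(p,4),np.degrees(p[3]),"rms",np.sqrt(np.mean(s.fun**2)),"axis",A[:,2].round(3),"foot",(p[:3]-.182*A[:,2]).round(4))
d=dict(np.load("top0.npz"));P=cloud(d)
m=(np.linalg.norm(P[...,:2]-[.557,-.036],axis=2)<.17)&(P[...,2]>.083)&(P[...,2]<.088)
print("rim",cv2.fitEllipse(P[m&(np.linalg.norm(P[...,:2]-[.557,-.036],axis=2)>.125)][:,:2].astype(np.float32)))
for c in("top","scene"):
    d=dict(np.load(c+"0.npz"));P=cloud(d)
    g=d["pixels"].sum(2).astype(float);k=np.linalg.norm(P[...,:2]-[.557,-.036],axis=2)<.031
    k2=k&(g>np.percentile(g[k],75));c0,rr=cv2.minEnclosingCircle(P[k2][:,:2].astype(np.float32));print(c,g[k].min(),g[k].max(),c0,rr)
    f=lambda q:np.linalg.norm(P[k2][:,:2]-q[:2],axis=1)-.0222
    print(least_squares(f,[.557,-.036],loss="soft_l1",f_scale=.002).x,np.median(P[k][:,2]))
    s=P[k&False]
E
```

```text
scene 151 [ 0.5082 -0.3127  0.1965 -0.3534] -20.249810868010965 rms 0.0017280750007610307 axis [ 0.322 -0.119  0.939] foot [ 0.4497 -0.2911  0.0255]
top 257 [ 0.5096 -0.3106  0.1958 -0.3872] -22.18735879734565 rms 0.0017138623754714346 axis [ 0.318 -0.129  0.939] foot [ 0.4519 -0.287   0.0248]
both 408 [ 0.5089 -0.3121  0.1961 -0.3745] -21.458463614089805 rms 0.001812458456567055 axis [ 0.319 -0.125  0.939] foot [ 0.4508 -0.2893  0.0251]
rim ((0.5588116645812988, -0.033352818340063095), (0.26166605949401855, 0.29589956998825073), 148.47048950195312)
top 64.0 149.0 (0.5568512678146362, -0.030017463490366936) 0.02661638893187046
[ 0.55784198 -0.03173736] 0.07833194853884629
scene 114.0 195.0 (0.5576996207237244, -0.034749988466501236) 0.0262010358273983
[ 0.55801333 -0.03405228] 0.07949576021244298
```

{"fn": "step_arm", "kwargs": {"motion": [[[0.02, 0.014, 0.02, 0, 0, -0.154, 0.0878], [0.045, 0.032, 0.02, 0, 0, -0.154, 0.0878], [0.045, 0.032, 0.015, 0, 0, -0.154, 0.0878], [0.045, 0.032, 0, 0, 0, -0.153, 0.0878], [0.045, 0.032, 0, 0.032, 0.082, 0, 0.0878], [0.045, 0.032, 0, 0.032, 0.082, 0, 0.0878], [0.045, 0.032, 0, 0.032, 0.081, 0, 0.0878], [0.045, 0.032, 0, 0.031, 0.081, 0, 0.0878]]], "newtons": 20}}

```text
time: 2.1
position: [0.488, -0.3672, 0.3]
tool_rot: [[0.875, -0.362, -0.321], [-0.34, -0.932, 0.124], [-0.345, 0.0, -0.939]]
wrist_force: [0.3, -1.0, -0.2]
gripper_width: 0.0879
grasp_force: 0.0
```

{"fn": "step_arm", "kwargs": {"motion": [[[0.04, 0.03, 0, 0, 0, 0, 0.0878], [0.019, 0.012, 0.002, 0, 0, 0, 0.0878], [0, 0, 0, 0, 0, 0, 0.0878], [0, 0, 0, 0, 0, 0, 0.0878]]]}}

```text
time: 2.6
position: [0.5443, -0.3274, 0.3018]
tool_rot: [[0.875, -0.363, -0.32], [-0.341, -0.932, 0.124], [-0.343, 0.0, -0.939]]
wrist_force: [-0.5, -0.7, -0.2]
gripper_width: 0.0877
grasp_force: 0.0
```

```bash
python3 - <<'E'
from cell import r
o=r.get_obs();print(o["position"],o["tool_rot"].round(3),o["qpos"].round(0),o["wrist_force"])
E
```

```text
[ 0.54428968 -0.32737625  0.30184661] [[ 0.875 -0.363 -0.32 ]
 [-0.341 -0.932  0.124]
 [-0.343  0.    -0.939]] [-31.  31.  76.  -3.  92.  81.] [-0.52779216 -0.73863485 -0.15722719]
```

{"fn": "step_arm", "kwargs": {"motion": [[[-0.008, 0.0035, -0.0245, 0, 0, 0, 0.0878], [-0.008, 0.0035, -0.0245, 0, 0, 0, 0.0878], [-0.008, 0.0035, -0.0245, 0, 0, 0, 0.0878], [-0.006, 0.0025, -0.018, 0, 0, 0, 0.0878], [-0.0042, 0.0018, -0.0115, 0, 0, 0, 0.0878], [0, 0, 0, 0, 0, 0, 0.0878]]]}}

```text
time: 3.35
position: [0.5101, -0.3121, 0.1984]
tool_rot: [[0.875, -0.363, -0.32], [-0.341, -0.932, 0.125], [-0.344, -0.001, -0.939]]
wrist_force: [-0.4, 0.7, 0.4]
gripper_width: 0.0877
grasp_force: 0.0
```

```bash
python3 - <<'E'
from cell import eyes
import cv2
a=eyes.camera("scene")["pixels"][100:230,200:360,::-1];b=eyes.camera("top")["pixels"][200:330,280:440,::-1]
cv2.imwrite("pics/g1.png",cv2.hconcat([cv2.resize(a,(400,325)),cv2.resize(b,(400,325))]))
E
```

```text
(no output)
```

View pics/g1.png

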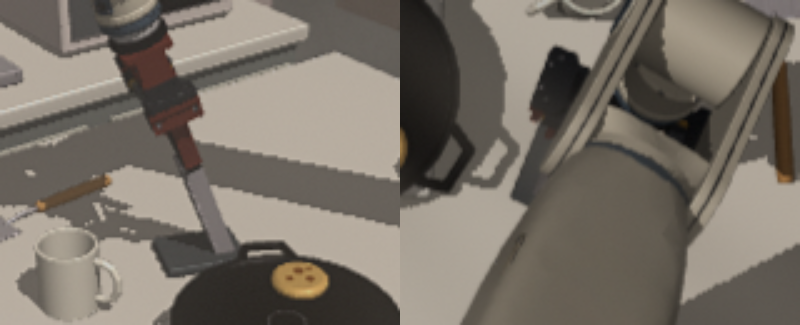

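The left half shows the gripper in line with the leaning handle, fingers at about (185,150) reaching just above the channel. I'll close now.

{"fn": "step_arm", "kwargs": {"motion": [[[0, 0, 0, 0, 0, 0, 0.025], [0, 0, 0, 0, 0, 0, 0.025], [0, 0, 0, 0, 0, 0, 0.025], [0, 0, 0, 0, 0, 0, 0.025], [0, 0, 0, 0, 0, 0, 0.025], [0, 0, 0, 0, 0, 0, 0.025], [0, 0, 0, 0, 0, 0, 0.025], [0, 0, 0, 0, 0, 0, 0.025]]], "newtons": 30}}

```text
time: 4.45
position: [0.5112, -0.3115, 0.1986]
tool_rot: [[0.876, -0.362, -0.32], [-0.34, -0.932, 0.125], [-0.343, -0.0, -0.939]]
wrist_force: [-0.7, -0.3, -1.7]
gripper_width: 0.0336
grasp_force: 30.0
```

{"fn": "step_arm", "kwargs": {"motion": [[[0.0032, -0.00125, 0.0094, 0, 0, 0, 0.025], [0.0064, -0.0025, 0.0188, 0, 0, 0, 0.025], [0.0064, -0.0025, 0.0188, 0, 0, 0, 0.025], [0.0064, -0.0025, 0.0188, 0, 0, 0, 0.025], [0.0064, -0.0025, 0.0188, 0, 0, 0, 0.025], [0.0064, -0.0025, 0.0188, 0, 0, 0, 0.025], [0.0064, -0.0025, 0.0188, 0, 0, 0, 0.025], [0.0064, -0.0025, 0.0188, 0, 0, 0, 0.025]]]}}

```text
time: 5.45
position: [0.5544, -0.3276, 0.3308]
tool_rot: [[0.869, -0.362, -0.336], [-0.336, -0.932, 0.135], [-0.362, -0.004, -0.932]]
wrist_force: [-14.6, 7.6, -42.3]
gripper_width: 0.0333
grasp_force: 29.9
```

{"fn": "step_arm", "kwargs": {"motion": [[[0.0064, -0.0025, 0.0188, 0, 0, 0, 0.025], [0.0064, -0.0025, 0.0188, 0, 0, 0, 0.025], [0.0032, -0.0012, 0.0094, 0, 0, 0, 0.025], [0, 0, 0.005, 0, 0, 0, 0.025], [0, 0, 0, 0, 0, 0, 0.025]]]}}

```text
time: 6.08
position: [0.5751, -0.3364, 0.3918]
tool_rot: [[0.876, -0.362, -0.319], [-0.34, -0.932, 0.124], [-0.343, -0.0, -0.939]]
wrist_force: [0.7, 0.0, -0.2]
gripper_width: 0.025
grasp_force: 0.0
```

```bash
python3 - <<'E'
from cell import eyes
import cv2,numpy as np
d=eyes.camera("scene");t=eyes.camera("top");np.savez("scene1.npz",**d);np.savez("top1.npz",**t)
a=d["pixels"][60:220,200:360,::-1];b=t["pixels"][190:350,280:440,::-1]
cv2.imwrite("pics/g2.png",cv2.hconcat([cv2.resize(a,(400,400)),cv2.resize(b,(400,400))]))
E
```

```text
(no output)
```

View pics/g2.png

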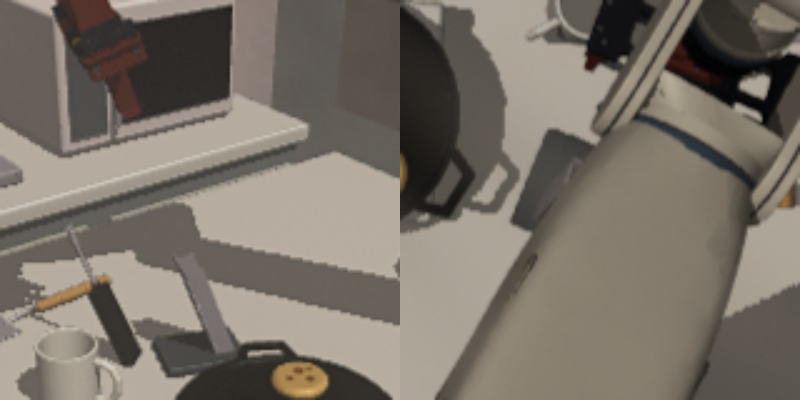

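The thermometer was wrenched out (42 N jam) and slipped from the fingers. It appears mid-fall, foot up at (70,230), handle low at (125,350). I'll let it settle and locate it again.

{"fn": "step_arm", "kwargs": {"motion": [[[0, 0, 0.01, 0, 0, 0, 0.0878], [0, 0, 0, 0, 0, 0, 0.0878], [0, 0, 0, 0, 0, 0, 0.0878], [0, 0, 0, 0, 0, 0, 0.0878], [0, 0, 0, 0, 0, 0, 0.0878], [0, 0, 0, 0, 0, 0, 0.0878]]]}}

```text
time: 6.92
position: [0.5753, -0.3365, 0.4015]
tool_rot: [[0.876, -0.362, -0.32], [-0.34, -0.932, 0.125], [-0.343, -0.0, -0.939]]
wrist_force: [-0.3, 0.4, 0.4]
gripper_width: 0.0814
grasp_force: 0.0
```

```bash
python3 - <<'E'
from cell import eyes,finder
import cv2,numpy as np
d=eyes.camera("scene");t=eyes.camera("top");np.savez("scene2.npz",**d);np.savez("top2.npz",**t)
for c in("scene","top"):
  for n in("grip","thermometer","foot_face","turner","mug"):
        print(c,n,[(round(x["p"],2),np.round(x["at"],3).tolist()) for x in finder.mark_of(c,n)[:2]])
a=d["pixels"][120:280,160:360,::-1];b=t["pixels"][150:310,280:480,::-1]
cv2.imwrite("pics/g3.png",cv2.hconcat([cv2.resize(a,(400,320)),cv2.resize(b,(400,320))]))
E
```

```text
scene grip [(0.69, [0.69, -0.54, 0.011]), (0.65, [0.593, -0.388, 0.01])]
scene thermometer [(0.6, [0.692, -0.541, 0.011])]
scene foot_face []
scene turner [(0.62, [0.608, -0.544, -0.003])]
scene mug [(0.64, [0.689, -0.313, -0.005])]
top grip []
top thermometer [(0.22, [0.684, -0.321, 0.003])]
top foot_face []
top turner []
top mug [(0.73, [0.683, -0.319, 0.003]), (0.31, [0.519, 0.342, 0.002])]
```

View pics/g3.png

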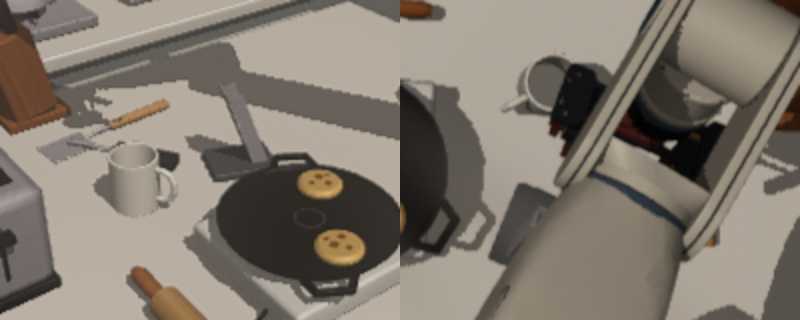

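{"fn": "step_arm", "kwargs": {"motion": [[[-0.01, 0.03, 0.01, -0.032, -0.082, 0, 0.0878], [-0.03, 0.05, 0, -0.032, -0.082, 0, 0.0878], [-0.03, 0.05, 0, -0.032, -0.081, 0, 0.0878], [-0.03, 0.05, 0, -0.031, -0.081, 0, 0.0878], [-0.03, 0.05, 0, 0, 0, 0, 0.0878], [-0.02, 0.04, 0, 0, 0, 0, 0.0878], [0, 0.02, 0, 0, 0, 0, 0.0878], [0, 0, 0, 0, 0, 0, 0.0878]]]}}

```text
time: 8.52
position: [0.4251, -0.0456, 0.4122]
tool_rot: [[0.933, -0.36, 0.001], [-0.36, -0.933, -0.0], [0.001, -0.0, -1.0]]
wrist_force: [0.1, -0.5, 0.2]
gripper_width: 0.0877
grasp_force: 0.0
```

```bash
python3 - <<'E'
from cell import eyes,finder
import cv2,numpy as np
d=eyes.camera("scene");t=eyes.camera("top");np.savez("scene3.npz",**d);np.savez("top3.npz",**t)
for c in("scene","top"):
  for n in("grip","thermometer","foot_face","turner","mug","budare"):
        print(c,n,[(round(x["p"],2),np.round(x["at"],3).tolist()) for x in finder.mark_of(c,n)[:2]])
b=t["pixels"][150:300,310:470,::-1]
cv2.imwrite("pics/g4.png",cv2.resize(b,(640,600)))
E
```

```text
scene grip [(0.74, [0.8, 0.04, -0.003]), (0.64, [0.476, -0.299, -0.002])]
scene thermometer [(0.73, [0.581, 0.047, 0.078]), (0.38, [0.475, -0.302, -0.001])]
scene foot_face [(0.6, [0.688, -0.311, -0.001])]
scene turner [(0.64, [0.608, -0.546, -0.0])]
scene mug [(0.84, [0.686, -0.313, 0.001]), (0.28, [0.525, 0.337, 0.002])]
scene budare [(0.85, [0.564, -0.037, 0.065])]
top grip [(0.76, [0.591, -0.396, 0.015]), (0.5, [0.607, -0.546, -0.001])]
top thermometer [(0.85, [0.695, -0.539, 0.011])]
top foot_face []
top turner [(0.72, [0.608, -0.545, -0.001])]
top mug [(0.66, [0.685, -0.319, 0.007])]
top budare [(0.98, [0.556, -0.036, 0.063]), (0.25, [0.579, 0.048, 0.076])]
```

View pics/g4.png

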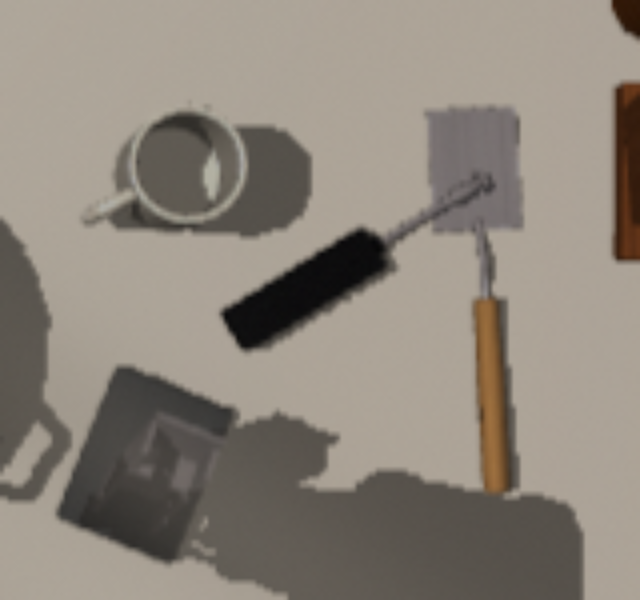

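The top view shows the thermometer lying flat between mug and turner: handle from (230,325) to (380,245) in the crop, foot at (485,182) over the turner blade. Nothing else has moved, so I can pick it up near the handle's lower end, away from the mug.

```bash
python3 - <<'E'
from h import *
import cv2
from cell import r
for c in("top","scene"):
    d=dict(np.load(c+"3.npz"));P=cloud(d);g=d["pixels"].sum(2)
    m=(abs(P[...,0]-.62)<.08)&(abs(P[...,1]+.43)<.09)&(P[...,2]>.01)&(P[...,2]<.06)&(g<150)
    m=(cv2.morphologyEx(m.astype(np.uint8),cv2.MORPH_OPEN,np.ones((2,2)))>0)
    Q=P[m];(cx,sz,an)=cv2.minAreaRect(Q[:,:2].astype(np.float32));print(c,len(Q),cx,sz,an,"z pct",np.percentile(Q[:,2],[5,25,50,75,95]))
    C=Q[:,:2].mean(0);w,v=np.linalg.eigh(np.cov(Q[:,:2].T));print("axis",v[:,1],C)
    L=(Q[:,:2]-C)@v;print("ext",np.percentile(L,[1,99],axis=0))
    s=(abs(P[...,0]-.69)<.06)&(abs(P[...,1]+.53)<.05)&(P[...,2]>.012)&(P[...,2]<.08)
    print("foot pts",P[s][::8].round(3).tolist())
d=dict(np.load("top3.npz"));P=cloud(d)
m=(abs(P[...,0]-.685)<.07)&(abs(P[...,1]+.318)<.07)&(P[...,2]>.07);print("mug",cv2.minEnclosingCircle(P[m][:,:2].astype(np.float32)),P[m][:,2].max())
print(r.get_obs()["qpos"].round(2))
E
```

```text
top 484 (0.6068289875984192, -0.4165196418762207) (0.03211013227701187, 0.12902775406837463) 31.284679412841797 z pct [nan nan nan nan nan]
axis [nan nan] [nan nan]
ext [[nan nan]
 [nan nan]]
foot pts [[0.698, -0.537, 0.014], [0.686, -0.528, 0.016], [0.679, -0.518, 0.02], [0.674, -0.506, 0.012], [0.665, -0.5, 0.014], [0.637, -0.541, 0.014]]Traceback (most recent call last):
  File "<stdin>", line 8, in <module>
    return _quantile_unchecked(
        a, q, axis, out, overwrite_input, method, keepdims, weights)
    return _ureduce(a,
                    func=_quantile_ureduce_func,
    ...<5 lines>...
                    overwrite_input=overwrite_input,
                    method=method)
    r = func(a, **kwargs)
    result = _quantile(arr,
                       quantiles=q,
    ...<2 lines>...
                       out=out,
                       weights=wgt)
    slices_having_nans = np.isnan(arr[-1, ...])
                                  ~~~^^^^^^^^^
IndexError: index -1 is out of bounds for axis 0 with size 0
```

```bash
python3 - <<'E'
from h import *
import cv2
from cell import r
d=dict(np.load("top3.npz"));P=cloud(d);g=d["pixels"].sum(2)
m=(abs(P[...,0]-.62)<.08)&(abs(P[...,1]+.43)<.09)&(P[...,2]>.01)&(P[...,2]<.06)&(g<150)
Q=P[m];print(len(Q),"z",np.percentile(Q[:,2],[5,25,50,75,95]))
C=Q[:,:2].mean(0);w,v=np.linalg.eigh(np.cov(Q[:,:2].T));print("axis",v[:,1],"C",C)
L=(Q[:,:2]-C)@v;print("ext",np.percentile(L,[1,99],axis=0))
s=np.abs(L[:,1]);print("z both ends",np.median(Q[L[:,1]<-.03,2]),np.median(Q[L[:,1]>.03,2]))
m=(abs(P[...,0]-.685)<.07)&(abs(P[...,1]+.318)<.07)&(P[...,2]>.07);print("mug",cv2.minEnclosingCircle(P[m][:,:2].astype(np.float32)),P[m][:,2].max())
print(r.get_obs()["qpos"].round(2))
E
```

```text
484 z [0.01438951 0.01731501 0.01984108 0.02242652 0.02582931]
axis [-0.53845436  0.84265468] C [ 0.6077387  -0.41010427]
ext [[-0.01617658 -0.06241672]
 [ 0.01630431  0.05921285]]
z both ends 0.01976430195720602 0.019748094550827933
mug ((0.6809658408164978, -0.3005152940750122), 0.05540965124964714) 0.10326194680853251
[ -7.84  -3.15 104.99   0.    78.16 103.38]
```

{"fn": "step_arm", "kwargs": {"motion": [[[0.015, -0.03, 0, 0, 0, -0.161, 0.066], [0.025, -0.05, 0, 0, 0, -0.161, 0.066], [0.025, -0.05, 0, 0, 0, -0.161, 0.066], [0.025, -0.05, 0, 0, 0, -0.161, 0.066], [0.025, -0.05, -0.02, -0.0555, -0.035, 0, 0.066], [0.025, -0.05, -0.03, -0.0555, -0.035, 0, 0.066], [0.025, -0.05, -0.03, -0.0555, -0.035, 0, 0.066], [0.025, -0.05, -0.03, -0.0555, -0.034, 0, 0.066]]], "newtons": 45}}

```text
time: 10.22
position: [0.615, -0.4259, 0.302]
tool_rot: [[0.51, -0.849, 0.139], [-0.82, -0.528, -0.221], [0.261, -0.001, -0.965]]
wrist_force: [0.2, 0.8, -1.1]
gripper_width: 0.066
grasp_force: 0.0
```

{"fn": "step_arm", "kwargs": {"motion": [[[0.016, -0.021, -0.04, 0, 0, 0, 0.066], [0, 0, -0.04, 0, 0, 0, 0.066], [0, 0, -0.04, 0, 0, 0, 0.066], [0, 0, 0, 0, 0, 0, 0.066], [0, 0, 0, 0, 0, 0, 0.066]]]}}

```text
time: 10.85
position: [0.631, -0.4457, 0.1846]
tool_rot: [[0.51, -0.849, 0.139], [-0.82, -0.529, -0.221], [0.261, -0.002, -0.965]]
wrist_force: [0.1, -0.3, 0.7]
gripper_width: 0.0659
grasp_force: 0.0
```

{"fn": "step_arm", "kwargs": {"motion": [[[0, -0.001, -0.04, 0, 0, 0, 0.066], [0, 0, -0.04, 0, 0, 0, 0.066], [0, 0, -0.035, 0, 0, 0, 0.066], [0, 0, -0.02, 0, 0, 0, 0.066], [0, 0, -0.01, 0, 0, 0, 0.066], [0, 0, -0.007, 0, 0, 0, 0.066], [0, 0, 0, 0, 0, 0, 0.066]]]}}

```text
time: 11.72
position: [0.6306, -0.4465, 0.0317]
tool_rot: [[0.51, -0.849, 0.138], [-0.82, -0.528, -0.22], [0.26, -0.001, -0.966]]
wrist_force: [-0.4, -0.5, 1.1]
gripper_width: 0.0658
grasp_force: 0.0
```

```bash
python3 - <<'E'
from cell import eyes
import cv2
a=eyes.camera("scene")["pixels"][100:240,180:320,::-1];b=eyes.camera("top")["pixels"][150:290,310:450,::-1]
cv2.imwrite("pics/g5.png",cv2.hconcat([cv2.resize(a,(400,400)),cv2.resize(b,(400,400))]))
E
```

```text
(no output)
```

View pics/g5.png

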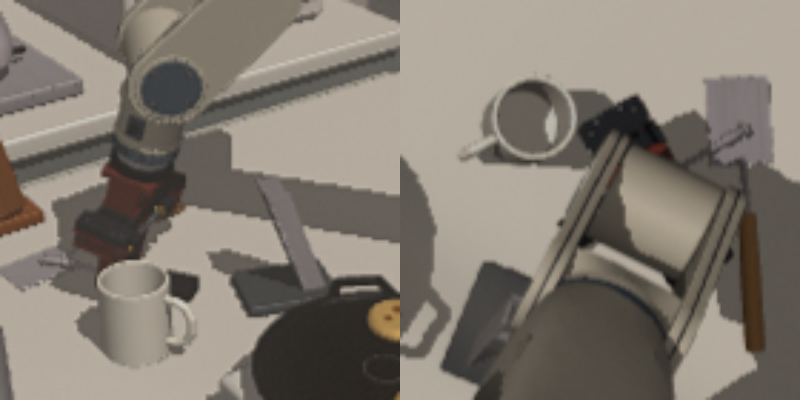

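The gripper straddles the handle and just clears the mug, with body corner at (600,120) and mug rim at (575,120) in the right half. I'll go down 5 mm more and close.

{"fn": "step_arm", "kwargs": {"motion": [[[0, 0, -0.005, 0, 0, 0, 0.066], [0, 0, 0, 0, 0, 0, 0.045], [0, 0, 0, 0, 0, 0, 0.025], [0, 0, 0, 0, 0, 0, 0.025], [0, 0, 0, 0, 0, 0, 0.025], [0, 0, 0, 0, 0, 0, 0.025]]], "newtons": 45}}

```text
time: 12.58
position: [0.6302, -0.4464, 0.0261]
tool_rot: [[0.51, -0.849, 0.138], [-0.82, -0.528, -0.22], [0.259, -0.001, -0.966]]
wrist_force: [0.3, -0.2, 0.9]
gripper_width: 0.0336
grasp_force: 44.8
```

{"fn": "step_arm", "kwargs": {"motion": [[[0, 0, 0.01, 0, 0, 0, 0.025], [0, 0, 0.025, 0, 0, 0, 0.025], [0, 0, 0.04, 0, 0, 0, 0.025], [0, 0, 0.04, 0, 0, 0, 0.025], [0, 0, 0.04, 0, 0, 0, 0.025], [0, 0, 0.04, 0, 0, 0, 0.025], [0, 0, 0.03, 0, 0, 0, 0.025], [0, 0, 0.02, 0, 0, 0, 0.025]]]}}

```text
time: 13.58
position: [0.6306, -0.4464, 0.275]
tool_rot: [[0.509, -0.849, 0.141], [-0.82, -0.528, -0.221], [0.262, -0.002, -0.965]]
wrist_force: [0.0, -1.0, -1.4]
gripper_width: 0.0335
grasp_force: 44.8
```

{"fn": "step_arm", "kwargs": {"motion": [[[-0.004, 0.03, 0.02, 0, 0, 0.13, 0.025], [-0.007, 0.055, 0.02, 0, 0, 0.163, 0.025], [-0.007, 0.055, 0.02, 0, 0, 0.163, 0.025], [-0.007, 0.055, 0.02, 0, 0, 0.163, 0.025], [-0.007, 0.055, 0.02, 0, 0, 0.163, 0.025], [-0.007, 0.055, 0.01, 0, 0, 0.161, 0.025], [-0.007, 0.055, 0, 0, 0, 0, 0.025], [-0.007, 0.04, 0, 0, 0, 0, 0.025]]]}}

```text
time: 14.58
position: [0.5762, -0.0443, 0.3818]
tool_rot: [[0.963, -0.07, 0.259], [-0.068, -0.998, -0.017], [0.259, -0.001, -0.966]]
wrist_force: [0.5, -0.3, -2.7]
gripper_width: 0.0334
grasp_force: 44.8
```

{"fn": "step_arm", "kwargs": {"motion": [[[0, 0.01, 0, 0.006, 0.1, 0, 0.025], [0, 0, 0, 0.011, 0.174, 0, 0.025], [0, 0, 0, 0.011, 0.174, 0, 0.025], [0, 0, 0, 0.011, 0.174, 0, 0.025], [0, 0, 0, 0.011, 0.174, 0, 0.025], [0, 0, 0, 0, 0, 0, 0.025]]]}}

```text
time: 15.32
position: [0.578, -0.0363, 0.3783]
tool_rot: [[0.856, -0.069, -0.512], [-0.062, -0.998, 0.031], [-0.513, 0.005, -0.858]]
wrist_force: [-0.4, -0.5, -1.7]
gripper_width: 0.0337
grasp_force: 44.8
```

```bash
python3 - <<'E'
from cell import r
print(r.get_obs()["qpos"].round(1))
E
```

```text
[ -4.5  28.7  73.9  -0.6 108.3  89.5]
```

{"fn": "step_arm", "kwargs": {"motion": [[[0, 0, -0.01, 0.011, 0.155, 0, 0.025], [0, 0, -0.01, 0.011, 0.155, 0, 0.025], [0, 0, -0.01, 0.011, 0.155, 0, 0.025], [0, 0, -0.01, 0.011, 0.155, 0, 0.025], [0, 0, 0, 0.011, 0.155, 0, 0.025], [0, 0, 0, 0, 0, 0, 0.025], [0, 0, 0, 0, 0, 0, 0.025]]]}}

```text
time: 16.2
position: [0.5771, -0.0363, 0.3423]
tool_rot: [[0.261, -0.066, -0.963], [-0.02, -0.998, 0.063], [-0.965, 0.003, -0.262]]
wrist_force: [0.1, -0.6, -1.7]
gripper_width: 0.0336
grasp_force: 44.8
```

```bash
python3 - <<'E'
from h import *
from cell import r,eyes,finder
import cv2
d=eyes.camera("scene");t=eyes.camera("top");np.savez("scene4.npz",**d);np.savez("top4.npz",**t)
print(r.get_obs()["qpos"].round(1))
for c in("scene","top"):
    for n in("foot_face","grip","ring"):print(c,n,[(round(x["p"],2),np.round(x["at"],3).tolist()) for x in finder.mark_of(c,n)[:2]])
a=d["pixels"][100:260,220:420,::-1];b=t["pixels"][150:310,170:370,::-1]
cv2.imwrite("pics/g6.png",cv2.hconcat([cv2.resize(a,(400,320)),cv2.resize(b,(400,320))]))
E
```

```text
[ -4.4  50.5  61.3  -1.1 143.   89.1]
scene foot_face [(0.44, [0.562, -0.034, 0.231])]
scene grip [(0.79, [0.562, -0.036, 0.406]), (0.57, [0.564, -0.036, 0.23])]
scene ring [(0.82, [0.559, -0.037, 0.078]), (0.25, [0.563, -0.038, 0.067])]
top foot_face [(0.44, [0.521, 0.336, 0.002])]
top grip [(0.6, [0.682, -0.32, 0.007])]
top ring []
```

View pics/g6.png

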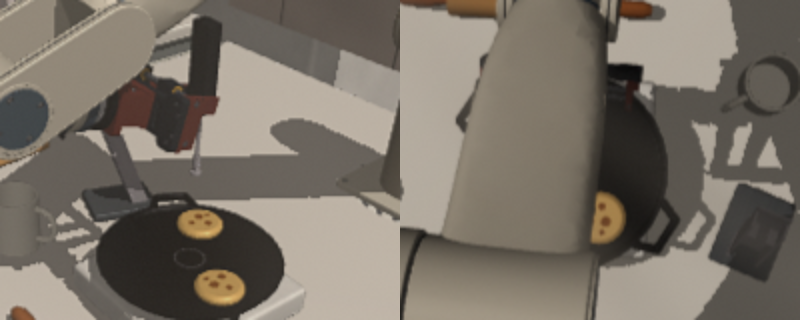

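The left half shows the thermometer upright in the gripper, foot at (196,173), above the budare. The top view is blocked by the forearm. I'll check tilt and foot position from the scene depth.

```bash
cat >>h.py <<'E'
def meas(d):
    from scipy.optimize import least_squares
    P=cloud(d);g=d["pixels"].astype(int)
    def sel(z0,z1,r): return (np.hypot(P[...,0]-.56,P[...,1]+.036)<r)&(P[...,2]>z0)&(P[...,2]<z1)
    return P,g,sel
E
python3 - <<'E'
from h import *
import cv2
d=dict(np.load("scene4.npz"));P,g,sel=meas(d)
red=g[...,0]-g[...,2]>25
for z0 in np.arange(.225,.46,.015):
    m=sel(z0,z0+.015,.03)&~red;Q=P[m]
    if len(Q): print(round(z0,3),len(Q),np.median(Q,0).round(4),Q.min(0).round(3),Q.max(0).round(3))
# image-space: handle edges by row, column centre
gg=g.sum(2)
for v in list(range(108,150,5))+list(range(160,190,2)):
    row=np.where(sel(.2,.47,.035)[v]&~red[v])[0]
    print(v,row.min() if len(row) else None,row.max() if len(row) else None,len(row))
E
```

```text
0.225 22 [ 0.5647 -0.031   0.2319] [ 0.556 -0.042  0.227] [ 0.57  -0.025  0.24 ]
0.24 18 [ 0.565  -0.0319  0.2484] [ 0.56  -0.038  0.241] [ 0.569 -0.028  0.254]
0.255 16 [ 0.5629 -0.034   0.2606] [ 0.558 -0.038  0.256] [ 0.566 -0.028  0.27 ]
0.27 10 [ 0.5631 -0.0329  0.2779] [ 0.561 -0.035  0.272] [ 0.566 -0.03   0.285]
0.285 8 [ 0.5634 -0.0324  0.2921] [ 0.561 -0.036  0.286] [ 0.564 -0.031  0.299]
0.3 5 [ 0.5614 -0.0329  0.3056] [ 0.561 -0.036  0.3  ] [ 0.563 -0.031  0.31 ]
0.315 2 [ 0.5662 -0.0234  0.3215] [ 0.559 -0.029  0.317] [ 0.573 -0.018  0.326]
0.33 2 [ 0.5711 -0.0528  0.3439] [ 0.57  -0.054  0.343] [ 0.572 -0.052  0.345]
0.345 71 [ 0.5715 -0.0331  0.3535] [ 0.553 -0.063  0.346] [ 0.578 -0.016  0.36 ]
0.36 83 [ 0.5717 -0.0256  0.3674] [ 0.552 -0.052  0.36 ] [ 0.576 -0.016  0.375]
0.375 79 [ 0.5718 -0.0235  0.3828] [ 0.555 -0.051  0.375] [ 0.577 -0.017  0.39 ]
0.39 89 [ 0.5711 -0.0248  0.3981] [ 0.553 -0.053  0.39 ] [ 0.575 -0.017  0.405]
0.405 85 [ 0.5711 -0.0237  0.4128] [ 0.554 -0.053  0.405] [ 0.575 -0.018  0.42 ]
0.42 88 [ 0.5713 -0.0263  0.4274] [ 0.552 -0.051  0.421] [ 0.576 -0.018  0.435]
0.435 81 [ 0.5687 -0.0307  0.4412] [ 0.552 -0.052  0.435] [ 0.576 -0.018  0.444]
108 319 324 6
113 316 330 15
118 316 330 15
123 315 329 15
128 315 329 15
133 315 328 14
138 314 328 15
143 312 327 16
148 None None 0
160 320 320 1
162 319 320 2
164 319 319 1
166 318 319 2
168 318 319 2
170 318 319 2
172 318 319 2
174 317 319 3
176 317 319 3
178 316 319 4
180 316 319 4
182 316 319 4
184 315 319 5
186 315 319 5
188 None None 0
```

{"fn": "step_arm", "kwargs": {"motion": [[[-0.002, 0, -0.015, 0, 0, 0, 0.025], [-0.003, 0, -0.03, 0, 0, 0, 0.025], [0, 0, -0.03, 0, 0, 0, 0.025], [0, 0, -0.025, 0, 0, 0, 0.025], [0, 0, -0.02, 0, 0, 0, 0.025], [0, 0, -0.01, 0, 0, 0, 0.025], [0, 0, 0, 0, 0, 0, 0.025], [0, 0, 0, 0, 0, 0, 0.025]]]}}

```text
time: 17.6
position: [0.5726, -0.0363, 0.2119]
tool_rot: [[0.256, -0.066, -0.964], [-0.019, -0.998, 0.063], [-0.966, 0.003, -0.257]]
wrist_force: [-0.4, 0.0, -1.3]
gripper_width: 0.0335
grasp_force: 44.8
```

```bash
python3 - <<'E'
from h import *
from cell import r,eyes,finder
import cv2
d=eyes.camera("scene");np.savez("scene5.npz",**d)
F=[r.get_obs()["wrist_force"] for _ in range(3)];print(F,r.get_obs()["qpos"].round(1))
for n in("foot_face","grip","ring","budare"):print(n,[(round(x["p"],2),np.round(x["at"],3).tolist()) for x in finder.mark_of("scene",n)[:2]])
P,g,sel=meas(d);red=g[...,0]-g[...,2]>25
for a,b in((.086,.1),(.1,.12),(.12,.14),(.22,.26),(.26,.30)):
    Q=P[sel(a,b,.03)&~red];print(a,len(Q),np.median(Q,0).round(4),Q.min(0).round(3),Q.max(0).round(3))
a=d["pixels"][170:270,260:380,::-1]
cv2.imwrite("pics/g7.png",cv2.resize(a,(720,600)))
E
```

```text
[array([-0.86704207, -0.18577142, -0.61282182]), array([-0.86704207, -0.18577142, -0.61282182]), array([-0.86704207, -0.18577142, -0.61282182])] [ -4.5  58.5  63.3  -1.  133.4  89.3]
foot_face []
grip [(0.82, [0.56, -0.034, 0.279])]
ring [(0.57, [0.561, -0.034, 0.08])]
budare [(0.91, [0.563, -0.034, 0.066])]
0.086 5 [ 0.5619 -0.035   0.0993] [ 0.553 -0.043  0.098] [ 0.564 -0.03   0.1  ]
0.1 24 [ 0.56   -0.0313  0.1103] [ 0.554 -0.039  0.1  ] [ 0.563 -0.024  0.12 ]
0.12 12 [ 0.5582 -0.0319  0.1249] [ 0.555 -0.037  0.121] [ 0.562 -0.027  0.137]
0.22 187 [ 0.5668 -0.0272  0.2385] [ 0.547 -0.062  0.22 ] [ 0.582 -0.016  0.26 ]
0.26 183 [ 0.5669 -0.0257  0.2809] [ 0.547 -0.054  0.26 ] [ 0.572 -0.017  0.3  ]
```

View pics/g7.png

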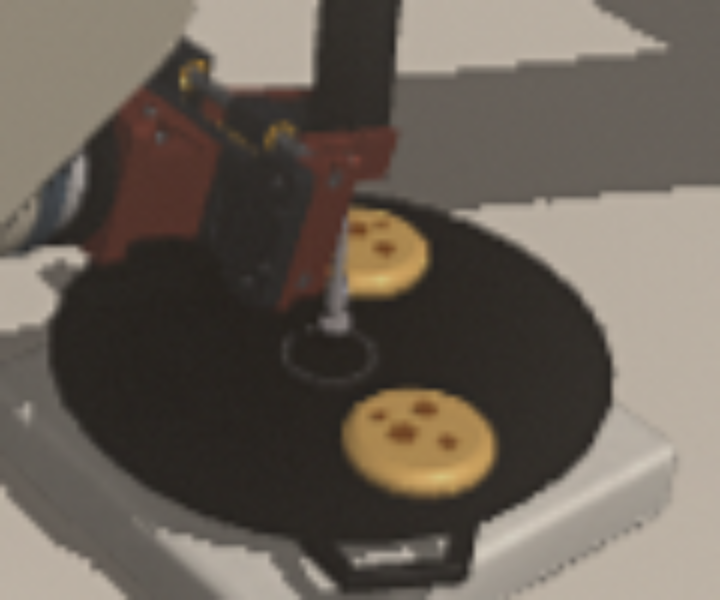

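The foot at (335,330) is hovering about 2 cm above the ring, whose centre is at (330,355). Alignment is good, so I'll lower it slowly.

{"fn": "step_arm", "kwargs": {"motion": [[[0, 0, -0.005, 0, 0, 0, 0.025], [0, 0, -0.005, 0, 0, 0, 0.025], [0, 0, -0.003, 0, 0, 0, 0.025], [0, 0, -0.002, 0, 0, 0, 0.025], [0, 0, 0, 0, 0, 0, 0.025], [0, 0, 0, 0, 0, 0, 0.025]]]}}

```text
time: 18.6
position: [0.5722, -0.0363, 0.1961]
tool_rot: [[0.255, -0.066, -0.965], [-0.019, -0.998, 0.063], [-0.967, 0.003, -0.255]]
wrist_force: [0.2, -0.8, -1.0]
gripper_width: 0.0339
grasp_force: 44.8
```

{"fn": "step_arm", "kwargs": {"motion": [[[0, 0, -0.001, 0, 0, 0, 0.025], [0, 0, -0.001, 0, 0, 0, 0.025], [0, 0, 0, 0, 0, 0, 0.025]]]}}

```text
time: 18.98
position: [0.5721, -0.0363, 0.1939]
tool_rot: [[0.255, -0.066, -0.965], [-0.019, -0.998, 0.063], [-0.967, 0.003, -0.255]]
wrist_force: [-0.1, -0.2, -1.6]
gripper_width: 0.0337
grasp_force: 44.8
```

{"fn": "step_arm", "kwargs": {"motion": [[[0, 0, -0.001, 0, 0, 0, 0.025], [0, 0, -0.001, 0, 0, 0, 0.025], [0, 0, 0, 0, 0, 0, 0.025]]]}}

```text
time: 19.35
position: [0.5722, -0.0363, 0.1921]
tool_rot: [[0.254, -0.066, -0.965], [-0.019, -0.998, 0.063], [-0.967, 0.003, -0.255]]
wrist_force: [-0.3, -0.1, 0.1]
gripper_width: 0.0336
grasp_force: 44.8
```

{"fn": "step_arm", "kwargs": {"motion": [[[0, 0, -0.001, 0, 0, 0, 0.025], [0, 0, -0.001, 0, 0, 0, 0.025], [0, 0, 0, 0, 0, 0, 0.025]]]}}

```text
time: 19.73
position: [0.5722, -0.0363, 0.1901]
tool_rot: [[0.254, -0.066, -0.965], [-0.019, -0.998, 0.063], [-0.967, 0.003, -0.255]]
wrist_force: [0.2, -0.2, 0.7]
gripper_width: 0.0334
grasp_force: 44.8
```

{"fn": "step_arm", "kwargs": {"motion": [[[0, 0, -0.001, 0, 0, 0, 0.025], [0, 0, 0, 0, 0, 0, 0.025], [0, 0, 0, 0, 0, 0, 0.025]]]}}

```text
time: 20.1
position: [0.5722, -0.0362, 0.1891]
tool_rot: [[0.255, -0.066, -0.965], [-0.019, -0.998, 0.063], [-0.967, 0.003, -0.255]]
wrist_force: [0.4, 0.3, 2.3]
gripper_width: 0.0336
grasp_force: 44.8
```

```bash
cat >a.py <<'E'
from h import *
from cell import r,eyes,finder
F=[];D=[]
for i in range(16):
    d=eyes.camera("scene");D.append(d);F.append(r.get_obs()["wrist_force"])
F=np.array(F);print("F",F.mean(0).round(2),F.std(0).round(2),"tcp",r.get_obs()["position"].round(4))
np.savez("sc_last.npz",**d)
d["depth"]=np.median([x["depth"] for x in D],0)
P,g,sel=meas(d);red=g[...,0]-g[...,2]>25
for a,b in((.083,.095),(.095,.11),(.2,.24),(.24,.27)):
    Q=P[sel(a,b,.03)&~red];print(a,len(Q),np.median(Q,0).round(4),np.percentile(Q,2,0).round(4),np.percentile(Q,98,0).round(4))
Q=P[(np.hypot(P[...,0]-.56,P[...,1]+.036)<.025)&(P[...,2]>.25)];print("top",np.percentile(Q[:,2],[90,95,99]) if len(Q) else None)
for n in("foot_face","grip","ring"):print(n,[(round(x["p"],2),np.round(x["at"],3).tolist()) for x in finder.mark_of("scene",n)[:1]])
E
python3 a.py
```

```text
F [0.21 0.46 2.12] [0.36 0.5  0.56] tcp [ 0.5722 -0.0363  0.189 ]
0.083 13 [ 0.56   -0.0311  0.0878] [ 0.5568 -0.0374  0.0831] [ 0.563  -0.0288  0.0948]
0.095 12 [ 0.5584 -0.0319  0.1015] [ 0.5545 -0.0358  0.0976] [ 0.5613 -0.0294  0.1076]
0.2 170 [ 0.5669 -0.0247  0.22  ] [ 0.5497 -0.0531  0.2008] [ 0.5715 -0.0186  0.2392]
0.24 131 [ 0.567  -0.0241  0.255 ] [ 0.5492 -0.0508  0.241 ] [ 0.5686 -0.019   0.2695]
top [0.60734513 0.61375032 0.62004388]
foot_face []
grip []
ring [(0.92, [0.563, -0.033, 0.078])]
```

Force on the foot is about 3.5 N, so it is a little past half way and centred. I'll ease up slightly and hand in.

{"fn": "step_arm", "kwargs": {"motion": [[[0, 0, 0.0006, 0, 0, 0, 0.025], [0, 0, 0, 0, 0, 0, 0.025], [0, 0, 0, 0, 0, 0, 0.025], [0, 0, 0, 0, 0, 0, 0.025]]]}}

```text
time: 21.55
position: [0.5722, -0.0362, 0.1896]
tool_rot: [[0.255, -0.066, -0.965], [-0.019, -0.998, 0.063], [-0.967, 0.003, -0.255]]
wrist_force: [1.1, 0.1, 2.0]
gripper_width: 0.034
grasp_force: 44.8
```

```bash
python3 a.py && python3 - <<'E'
import cv2,numpy as np
d=np.load("sc_last.npz");cv2.imwrite("pics/g8.png",cv2.resize(d["pixels"][180:260,270:370,::-1],(750,600)))
E
```

```text
F [0.03 0.36 1.56] [0.37 0.52 0.58] tcp [ 0.5722 -0.0363  0.1896]
0.083 14 [ 0.559  -0.0308  0.0872] [ 0.5515 -0.0354  0.0831] [ 0.5627 -0.0278  0.0943]
0.095 13 [ 0.5587 -0.0314  0.1021] [ 0.5526 -0.0357  0.0978] [ 0.5614 -0.0296  0.1078]
0.2 174 [ 0.5668 -0.0246  0.2198] [ 0.5494 -0.0539  0.2004] [ 0.5754 -0.0183  0.2393]
0.24 130 [ 0.5669 -0.024   0.2549] [ 0.5492 -0.0507  0.2412] [ 0.5688 -0.0189  0.2693]
top [0.60695306 0.61346539 0.61998667]
foot_face []
grip [(0.91, [0.558, -0.035, 0.255])]
ring [(0.84, [0.558, -0.034, 0.079])]
```

View pics/g8.png

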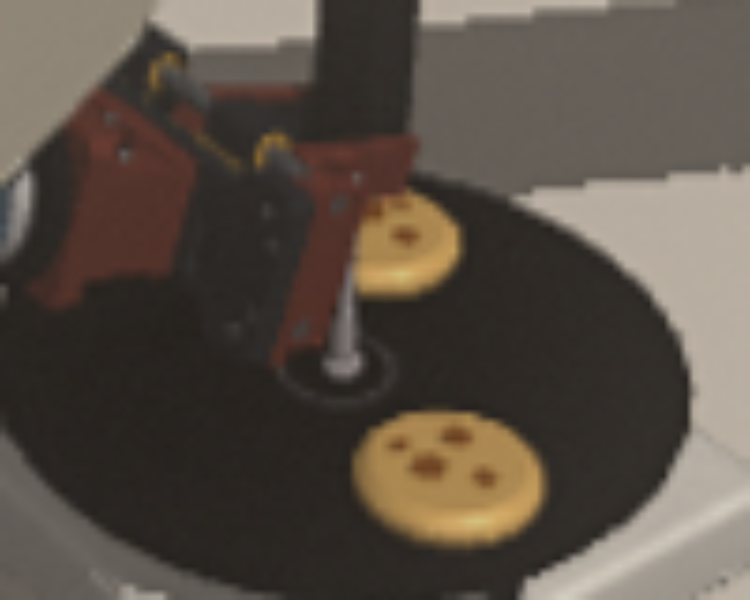

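The foot at (342,365) sits in the middle of the ring, centred near (338,370), at about 3 N.

```bash
python3 -c "
from cell import finish_job
print(finish_job())"
```

```text
the job is handed in; nothing more can be done
None
```

The job is handed in with the thermometer gripped upright, its foot centred in the ring and pressed at an estimated 3 N (about half way), but on the first pull it jammed, slipped from the gripper and fell, and I had to pick it up off the counter; nothing else appeared to move, and the judge's result was not shown.

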